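# Feel the table rest's post into the lathe banjo and clamp it

### The arm

A 6-joint arm with a two-finger parallel gripper is mounted at the origin on the work surface. World frame = base frame: x ahead of the robot, y to its left, z up, the work surface at z = 0. Lengths are in mm, angles in rad, forces in N, time in s.
With the tool pointing down it reaches from about 400 to 825 mm from the base axis. Payload 7 kg.
Tool frame: the origin (TCP) lies at the very end of the fingers, on their centre line; the grasp point (between the pads) lies 19 mm behind it; y points along the fingers, x is the direction in which the jaws open and shut, and the axes are right-handed (so a half turn about y gives the same grasp; the last joint's range is limited). The gripper opens to 88 mm and grips with 3 to 60 N. Pads are 19 mm wide; open, the fingers measure 130 mm over their backs; the gripper's body (78 mm by 193 mm) begins 47 mm behind the grasp point.
Start: joints at [1.533, 0.359, 0.012, 0, -1.224, -0.288], TCP at [216.053, 639.466, 226.561] pointing down, gripper open.
Joint ranges: [-3.07, 3.07], [-1.43, 2.12], [-1.02, 1.25], [-3.03, 1.67], [-3.05, -0], [-3.03, 3.03]. Speed limits (rad/s): [2.39, 2.39, 3.01, 3.14, 3.14, 3.14].

### API

Orientations are given as a rotation vector (axis times angle).
In Python, from plant import bot gives the robot as it stands.
- The arm moves only by the tool arm_command, never from a script. Its argument "commands" is a list of rows, each an object of numbers: "x", "y", "z": the shift along the tool's x, y, z in mm; "wx", "wy", "wz": the turn, a rotation vector about the tool's x, y, z in degrees; "fingers": the closure, from 0 (fully open) to 1 (shut). In form: [{"x": .., "y": .., "z": .., "wx": .., "wy": .., "wz": .., "fingers": ..}, ...]. A call has 1 to 10 rows; each row is the pose to reach, as a shift and turn from the pose commanded when the call began, along the tool's axes at that moment; what a row does not reach only later rows make up. A row lasts 1/8 s, in which the tool goes at most 62.5 mm and 10.7 degrees, less where a joint would pass 70% of its speed; a pose out of reach is approached as far as the arm can. A call with a gripper value outside its range is refused whole. The fingers move at their own pace and stop on an object; "squeeze" is the grip in N (left out, the last holds). Time passes only in rows, so rows that repeat a pose let the fingers close. It gives the time, the measured TCP pose, the force and the opening at its end, in the units of the state.
- bot.state(): the state, without advancing time (a new reading comes with each control period).
- bot.read_camera(name): name is "scene" or "top"; returns a dict with "color" (384x512x3 uint8, red, green, blue), "z_map" (384x512 float32, mm along the optical axis (not along the pixel's ray), 0 where there is no reading), "K" (3x3 intrinsics, pixels), "camera_from_world" (4x4, takes a point from world to camera coordinates). Camera axes: x right, y down, z forward; pixel columns grow to the right and rows downward; lengths in mm; the calibration is good to about 2 mm. A picture is of the moment at which its call begins.
- bot.job_done(): hands the job in, once; it reports no verdict.
The state is a dict: "t": time; "joints": joint angles; "qd": joint speeds; "joint_torque": joint torques, N m; "eef_pos": TCP position; "tool_rot": TCP orientation; "ft_force": force on the tool from outside, world axes, zero at the start; "moment": the same for the moment, N m; "width": finger opening in mm.
Only numpy, scipy, OpenCV 4.12 (cv2) and the standard library are available. Lean on these libraries where they do the work, as an engineer would, in place of code of your own. Each camera call takes 0.05 s, during which the arm holds its last target.

### The job

Fit the flat-topped table rest to the wood lathe: take it from its plywood saddle and put its post into the banjo's socket. The rest hides the socket and the post can be clamped anywhere along the slot underneath, so feel for the hole by sliding the post's tip lightly over the socket's rim, lower the rest gently until its collar sits fully home with the rest lying lengthwise along the lathe bed - never lean on it or let it drop - then swing the clamp lever down to its stop. Do not shift the tin, chuck key, spare chuck or square blank on the bench.

Things in the scene. Friction and masses are not known exactly. Their poses are not given: they have to be found in the camera images.
- rest_mid (a point): middle of the table rest: a loose flat bar of bare aluminium, 56 (x) x 200 (y, its length) x 16 mm (z up); this point is half-way up. It starts level, its ends on the saddle, free to be gripped across its 56 mm width at the middle. Both ends look alike; either way round is right. With its steel stem it weighs about 0.65 kg.
- rest_under (a point): centre of the rest's underside, 8 mm below rest_mid. Under it hangs the stem: a collar 38 mm across and 20 mm thick, then a round post 25 mm across, 52 mm long, foot chamfered 2 mm (tip 72 mm below the underside). It is clamped fast in a slot along the rest's y, mid-width, anywhere within 16 mm of the middle either way: new each time, unmeasured, unseen from above.
- socket_mouth (a point): centre of the socket's mouth in the banjo (dark iron tool-rest carrier, fixed on the bed), on the flat top of a round flange 68 mm across; z up. The upright bore is 26.5 mm across and goes right through (72 mm). Home, the collar sits on this face with rest_mid 28 mm above this point. The banjo's arm runs along this point's +x to the bed.
- bed (a point): middle of the top of the lathe bed, 100 mm above the bench; its y axis runs along the bed and the spindle, which is 125 mm above it. The blank in the chuck and the tailstock's point end about 185 and 220 mm to either side.
- saddle_mid (a point): middle of the plywood saddle (fixed, 130 x 210 mm), at the height of the ledges that carry the rest, 100 mm above the bench; two uprights 18 mm thick, 86 mm wide, 85 mm to either side along its y axis; between them it is open.
- lever_hub (a point): pivot of the banjo's clamp lever: a point on the clamp screw's axis, 88 mm from the socket's axis along the banjo's -x and 27 mm below the mouth. The pivot axis is this point's x axis; the lever swings in the upright plane through this point, clear of the rest.
- lever_end (a point): centre of the ball (16 mm diameter) at the lever's free end, 68 mm from the hub; the lever is a black round bar of 12 mm diameter.
- clamp_lever (a joint): angle of the clamp lever, rad. 0: loose, the lever points up and to the banjo's -y, 0.87 rad (50 degrees) above level. It grows as the lever is swung down: at its stop, 0.87, it lies level. It stays where it is left; it takes 3 to 5 N at its end.
- wax_tin_mid (a point): centre of a low round tin on the bench, 72 mm diameter, 40 mm high; a bystander.
- blank_mid (a point): centre of a square wooden blank on the bench, 55 x 160 (y) x 55 mm; a bystander.
- key_mid (a point): middle of a steel T-shaped chuck key lying on the bench, 100 x 90 mm, 14 mm high; a bystander.
- chuck_mid (a point): centre of a spare lathe chuck on the bench, 92 mm diameter, 62 mm high; a bystander.

How it is judged (in metres and radians):
On the way, in this order (a step that is already met when the one before it is completed fails the run):
1. the post is in the socket and the collar sits on the flange (z of rest_mid in the frame of socket_mouth below 0.0305 m and horizontal distance between rest_mid and socket_mouth below 0.02 m and angle between rest_mid's own z axis and vertical below 0.06 rad), for 0.2 s.
2. the clamp lever is swung down to its stop (value of joint clamp_lever above 0.78 rad), for 0.2 s.
At the end, for the whole second after the job is handed in: The rest's collar sits on the socket's flange (rest_mid 28 mm above the mouth, within 2.5 mm, within 20 mm sideways, level within 3 degrees), the rest lies along the bed within 10 degrees, and the clamp lever is at its stop (above 0.78 rad) (all of step 1 and z of rest_mid in the frame of socket_mouth above 0.0255 m and angle between the y axis of rest_mid and the y axis of bed, either way round below 0.17 rad and value of joint clamp_lever above 0.78 rad); the robot touches nothing.
It fails at once if the rest is pressed or dropped on the banjo with more than 60 N (contact force between table_rest and banjo above 60 N).
It fails at once if the tin, the square blank, the chuck key or the spare chuck is moved by more than 30 mm (distance of any of wax_tin_mid, blank_mid, key_mid, chuck_mid from where it was at the start of the episode above 0.03 m).
It also fails if it takes over 67 s, if anything falls off the work surface, if the arm or the gripper's body presses on something with over 40 N, if the wrist force passes 120 N, or if a joint passes its speed limit or range.

## Working session

There is one attempt and no reset: what is moved stays moved. The work goes in short steps, Python scripts to look and compute and a tool call to move; the robot and the scene stay as the last step left them, time stands still between calls to the robot, and variables do not carry over. Pictures are saved under pics/ and viewed, and the job is handed in when it is done.

Besides the shell and the picture viewer there is one more tool, called after ">>>" in YAML: its name, and indented under it one key for each argument. arm_command: Moves the arm, as the interface text tells. Its arguments: {"type":"object","properties":{"commands":{"type":"array","items":{"type":"object","properties":{"x":{"type":"number"},"y":{"type":"number"},"z":{"type":"number"},"wx":{"type":"number"},"wy":{"type":"number"},"wz":{"type":"number"},"fingers":{"type":"number"}}}},"squeeze":{"type":"number"}},"required":["commands"]}

```bash
mkdir -p pics; ls
cat > h.py <<'E'
from plant import bot
import numpy as np, cv2
from scipy.spatial.transform import Rotation as R
def snap(name,tag):
    d=bot.read_camera(name); cv2.imwrite(f'pics/{tag}.png',cv2.cvtColor(d['color'],cv2.COLOR_RGB2BGR)); np.savez(f'{tag}.npz',**d); return d
def pts(d):
    z=d['z_map'];K=d['K'];v,u=np.mgrid[:z.shape[0],:z.shape[1]]
    P=np.stack([(u-K[0,2])/K[0,0]*z,(v-K[1,2])/K[1,1]*z,z,np.ones_like(z)],-1)
    return (P@np.linalg.inv(d['camera_from_world']).T)[...,:3]
E
python3 - <<'E'
from h import *
for n in ('scene','top'):
    d=snap(n,n+'0'); print(n,d['K'].tolist(),np.round(np.linalg.inv(d['camera_from_world']),3).tolist())
s=bot.state(); print(s); print(R.from_rotvec(s['tool_rot']).as_matrix().round(3))
E
```

```text
pics
scene [[470.6342273500559, 0.0, 260.30701190509546], [0.0, 470.6342273500559, 196.34599486149395], [0.0, 0.0, 1.0]] [[0.049, 0.839, -0.542, 1195.063], [0.999, -0.046, 0.019, -31.114], [-0.009, -0.542, -0.84, 1073.296], [0.0, 0.0, 0.0, 1.0]]
top [[358.2058418931639, 0.0, 259.16231082520477], [0.0, 358.2058418931639, 191.88834615341747], [0.0, 0.0, 1.0]] [[0.021, -0.996, 0.086, 488.601], [-1.0, -0.019, 0.022, -4.259], [-0.02, -0.086, -0.996, 1049.711], [0.0, 0.0, 0.0, 1.0]]
{'t': 0.1, 'joints': array([ 1.53309345e+00,  3.59342206e-01,  1.11321238e-02, -2.95265720e-04,
       -1.22407977e+00, -2.88111565e-01]), 'qd': array([-0.00140057, -0.00090868,  0.00290616,  0.00206157, -0.00124324,
       -0.00047992]), 'joint_torque': array([-4.62521766e-04, -5.84159768e+01,  2.93751061e+01,  7.01533824e+00,
        1.01758653e-02, -5.24193570e-05]), 'eef_pos': array([215.93737142, 639.06550134, 225.69334298]), 'tool_rot': array([-1.03820842,  1.44447358, -1.44626939]), 'ft_force': array([-0.42815217,  0.43140863,  0.42500474]), 'moment': array([-0.0278498 , -0.02632538, -0.08786792]), 'width': 87.70646447348501}
[[-0.32  -0.     0.947]
 [-0.947 -0.001 -0.32 ]
 [ 0.002 -1.     0.   ]]
```

```bash
ls pics; ls -la
```

```text
scene0.png
top0.png
total 2712
drwxr-xr-x  3 agent agent    4096 Dec  6 03:48 .
drwxr-xr-x 23 root  root     4096 Dec  6 03:48 ..
-rw-r--r--  1 agent agent     475 Dec  6 03:48 h.py
drwxr-xr-x  2 agent agent    4096 Dec  6 03:48 pics
-rw-r--r--  1 agent agent 1377462 Dec  6 03:48 scene0.npz
-rw-r--r--  1 agent agent 1377462 Dec  6 03:48 top0.npz
```

View pics/scene0.png

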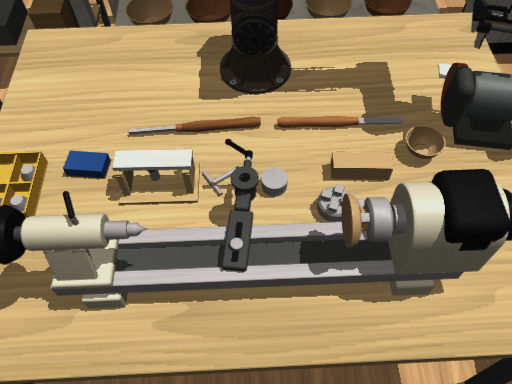

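View pics/top0.png

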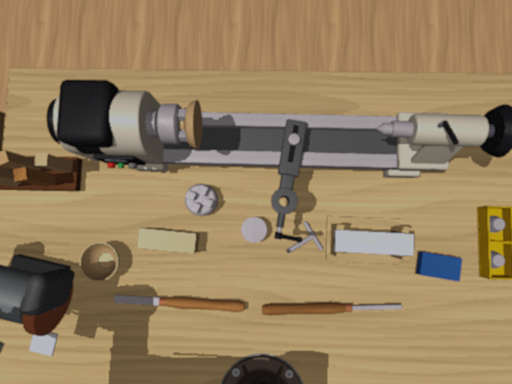

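The scene view has the rest on its saddle at about (153,160), the socket at (245,181) and the lever at (238,148). In the top view the rest is at (374,242), the socket at (284,201), the lever ball at about (279,236), the key at (307,238) and the tin at (254,230).

Run:
```python
from h import *
for n in ('top','scene'):
    d=np.load(n+'0.npz'); P=pts(d)
    z=P[...,2]
    if n=='top': bx=(320,225,430,262); sx=(262,180,306,222)
    else: bx=(105,145,200,180); sx=(228,162,262,196)
    # rest top
    u0,v0,u1,v1=bx; m=np.zeros(z.shape,bool); m[v0:v1,u0:u1]=1
    zz=z[m]; print(n,'rest z hist',np.histogram(zz,bins=np.arange(-10,150,8)))
    mm=m&(z>104)&(z<130); q=P[mm]; print('zmed',np.median(q[:,2]))
    r=cv2.minAreaRect(q[:,:2].astype(np.float32)); print(r,cv2.boxPoints(r).round(1).tolist(), q[:,:2].mean(0))
    u0,v0,u1,v1=sx; m=np.zeros(z.shape,bool); m[v0:v1,u0:u1]=1
    zz=z[m]; print('sock hist',np.histogram(zz,bins=np.arange(-10,180,6)))
# zoom
for n,bx in (('top',(220,100,330,260)),('scene',(190,125,300,280))):
    im=cv2.imread(f'pics/{n}0.png'); u0,v0,u1,v1=bx
    cv2.imwrite(f'pics/{n}0z.png',cv2.resize(im[v0:v1,u0:u1],None,fx=3.7,fy=3.7,interpolation=cv2.INTER_CUBIC))
```

```text
top rest z hist (array([  30,  761,  677,  377,   40,   97,   35,   22,   27,   26,   21,
         20,   18,   67,   97, 1214,  522,    0,    0]), array([-10,  -2,   6,  14,  22,  30,  38,  46,  54,  62,  70,  78,  86,
        94, 102, 110, 118, 126, 134, 142]))
zmed 117.12291182599711
((446.151611328125, -281.38238525390625), (200.9142303466797, 80.60943603515625), 89.51383209228516) [[405.0, -381.5], [485.6000061035156, -382.20001220703125], [487.29998779296875, -181.3000030517578], [406.70001220703125, -180.60000610351562]] [ 445.51555989 -281.01942181]
sock hist (array([  4, 742, 400,   0,   0,   0,   0,   1,   3,   0,   0,   0,   0,
         0,   0,   0,   1,   3,   3,   1,   3,   2,  13, 105,  61,   6,
         6, 428,  59,   0,   0]), array([-10,  -4,   2,   8,  14,  20,  26,  32,  38,  44,  50,  56,  62,
        68,  74,  80,  86,  92,  98, 104, 110, 116, 122, 128, 134, 140,
       146, 152, 158, 164, 170, 176]))
scene rest z hist (array([ 199,  550,  433,   81,   31,   45,   32,   35,   36,   33,   20,
         33,   44,   78,  245, 1313,  102,    0,    0]), array([-10,  -2,   6,  14,  22,  30,  38,  46,  54,  62,  70,  78,  86,
        94, 102, 110, 118, 126, 134, 142]))
zmed 114.86124763063242
((447.3761291503906, -279.6653137207031), (200.768310546875, 85.28340148925781), 88.86784362792969) [[402.79998779296875, -379.20001220703125], [488.0, -380.8999938964844], [492.0, -180.10000610351562], [406.70001220703125, -178.5]] [ 449.52216426 -278.92965978]
sock hist (array([ 24, 324,  46,  26,   4,   0,   0,   3,   1,   0,   0,   0,   0,
         0,   0,   1,   1,   3,   4,   9,   8,  18,  42,  74,  39,  29,
        90, 399,   8,   0,   0]), array([-10,  -4,   2,   8,  14,  20,  26,  32,  38,  44,  50,  56,  62,
        68,  74,  80,  86,  92,  98, 104, 110, 116, 122, 128, 134, 140,
       146, 152, 158, 164, 170, 176]))
```

View pics/top0z.png

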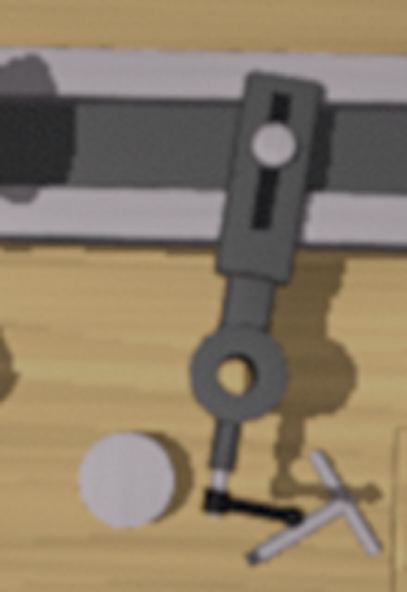

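View pics/scene0z.png

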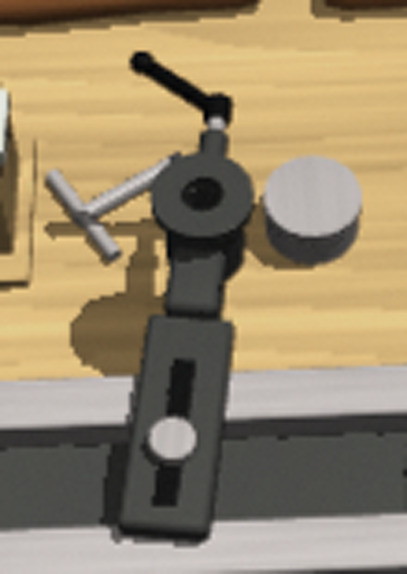

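Run:
```python
from h import *
def fitcirc(p):
    A=np.c_[2*p,np.ones(len(p))]; s=np.linalg.lstsq(A,(p**2).sum(1),rcond=None)[0]; return s[:2],np.sqrt(s[2]+s[:2]@s[:2])
for n in ('top','scene'):
    d=np.load(n+'0.npz'); P=pts(d); z=P[...,2]
    bx,sx,bed=((320,225,430,262),(262,180,306,222),(180,110,270,168)) if n=='top' else ((105,145,200,180),(228,162,262,196),(150,220,420,300))
    def M(b):
        u0,v0,u1,v1=b; m=np.zeros(z.shape,bool); m[v0:v1,u0:u1]=1; return m
    g=d['color'].astype(int)
    # rest: neutral bright
    m=M(bx)&(abs(z-116)<8); hs=np.ptp(g,axis=2)
    m&=(hs<25)&(g.min(2)>150)
    q=P[m];print(n,'rest n',m.sum(),'z',np.median(q[:,2]))
    # intersect rays at z=116
    K=d['K'];W=np.linalg.inv(d['camera_from_world'])
    def ray(uv,h):
        uv=np.atleast_2d(uv); c=np.c_[(uv[:,0]-K[0,2])/K[0,0],(uv[:,1]-K[1,2])/K[1,1],np.ones(len(uv))]@W[:3,:3].T
        return W[:3,3]+c*((h-W[2,3])/c[:,2])[:,None]
    cs=max(cv2.findContours(m.astype(np.uint8),0,1)[0],key=cv2.contourArea)[:,0]
    r=cv2.minAreaRect(ray(cs,116)[:,:2].astype(np.float32));print(r)
    m=M(sx)&(abs(z-155)<7);print('flange z',np.median(z[m]),m.sum())
    cs=max(cv2.findContours(m.astype(np.uint8),0,1)[0],key=cv2.contourArea)[:,0]
    print('flange circ',fitcirc(ray(cs,np.median(z[m]))[:,:2]))
    # banjo hist
    print('banjo z medians around', np.median(z[M((275,125,300,180)) if n=='top' else M((225,215,250,260))]))
    # depth-based bed edges
    m=(abs(z-100)<10)&(P[...,0]>450)&(P[...,1]>-150)&(P[...,1]<250)
    q=P[m]; print('bed pts',len(q),'x range',np.percentile(q[:,0],[0,1,5,95,99,100]).round(), 'z',np.median(q[:,2]))
```

```text
top rest n 1668 z 117.2743284889458
((444.81304931640625, -281.4424743652344), (199.007568359375, 54.713375091552734), 88.0652847290039)
flange z 155.9379012943548 491
flange circ (array([545.95641886, -47.32829804]), np.float64(32.690157246299286))
banjo z medians around 120.76229328634076
bed pts 3249 x range [542. 646. 649. 782. 785. 787.] z 100.83193434705095
scene rest n 1296 z 115.30809753772331
((446.05859375, -279.7818908691406), (198.3409423828125, 54.45927429199219), 88.13195037841797)
flange z 154.04486465131242 485
flange circ (array([548.02231133, -45.46724876]), np.float64(33.691784845895114))
banjo z medians around 119.59934171342081
bed pts 4536 x range [545. 647. 652. 786. 788. 790.] z 99.0650296255439
```

```bash
cat >> h.py <<'E'
def rayz(d,uv,h):
    K=d['K'];W=np.linalg.inv(d['camera_from_world'])
    uv=np.atleast_2d(uv).astype(float); c=np.c_[(uv[:,0]-K[0,2])/K[0,0],(uv[:,1]-K[1,2])/K[1,1],np.ones(len(uv))]@W[:3,:3].T
    return W[:3,3]+c*((h-W[2,3])/c[:,2])[:,None]
def proj(d,p):
    c=np.atleast_2d(p)@d['camera_from_world'][:3,:3].T+d['camera_from_world'][:3,3]
    c=c@d['K'].T; return c[:,:2]/c[:,2:]
def down(yaw): # tool x at yaw deg, y down
    a=np.radians(yaw); x=np.array([np.cos(a),np.sin(a),0]); y=np.array([0,0,-1.]); return np.c_[x,y,np.cross(x,y)]
def rel(p,yaw,s=None,ref=None):
    """tool-frame shift,turn(deg) from current (or ref=(pos,R)) to world p,yaw"""
    if ref is None:
        s=s or bot.state(); ref=(np.array(s['eef_pos']),R.from_rotvec(s['tool_rot']).as_matrix())
    return (ref[1].T@(np.array(p)-ref[0])).round(2), np.degrees(R.from_matrix(ref[1].T@down(yaw)).as_rotvec()).round(2)
def st():
    s=bot.state(); m=R.from_rotvec(s['tool_rot']).as_matrix()
    print('t',round(s['t'],2),'tcp',np.round(s['eef_pos'],2),'yaw',round(np.degrees(np.arctan2(m[1,0],m[0,0])),2),'tilt',np.degrees(m[:2,1]).round(2),'F',np.round(s['ft_force'],1),'M',np.round(s['moment'],2),'w',round(s['width'],1))
    return s
E
python3 - <<'E'
from h import *
for n in ('top','scene'):
    d=dict(np.load(n+'0.npz')); P=pts(d); z=P[...,2]
    # bed near edge: per y bin min x
    m=(abs(z-100)<6)&(P[...,0]>600)&(P[...,0]<830)&(P[...,1]>-160)&(P[...,1]<160)
    q=P[m]; b=np.arange(-150,160,12); lo=[];hi=[];c=[]
    for a in b:
        k=abs(q[:,1]-a)<6
        if k.sum()>5: lo.append(np.percentile(q[k,0],3));hi.append(np.percentile(q[k,0],97));c.append(a)
    for e in (lo,hi):
        for _ in range(3):
            f=np.polyfit(c,e,1)
        print(n,'bed edge slope deg',np.degrees(np.arctan(f[0])).round(2),f[1].round(1),np.round(e)[:30:3])
    # banjo arm plate orientation & lever points
    if n=='top': hub=(220+217/3.7,100+500/3.7); ball=(220+294/3.7,100+518/3.7)
    else: hub=(190+218/3.7,125+108/3.7); ball=(190+142/3.7,125+62/3.7)
    print('hub',rayz(d,hub,128).round(1),'ball',rayz(d,ball,180).round(1))
    # plate top
    m=(P[...,0]>640)&(P[...,0]<810)&(abs(P[...,1]+60)<60)&(z>108)&(z<135)&(d['color'].max(2)<110)
    q=P[m]; r=cv2.minAreaRect(q[:,:2].astype(np.float32)); print('plate',r,np.median(q[:,2]))
    for nm,pp in (('rest stem tip',[445.4,-280.6,36]),):
        print(nm,proj(d,pp))
d=dict(np.load('scene0.npz'));im=cv2.imread('pics/scene0.png')
cv2.imwrite('pics/stem0.png',cv2.resize(im[140:210,100:205],None,fx=7,fy=7,interpolation=cv2.INTER_CUBIC))
st()
for p,y in (([480,180,255],-150),([445.4,-280.6,230],178.1),([445.4,-280.6,92],178.1)): print(p,rel(p,y))
E
```

```text
top bed edge slope deg -6.24 662.4 [647. 649. 769. 672. 648. 648. 648. 649. 649.]
top bed edge slope deg 0.21 783.7 [783. 783. 784. 783. 784. 784. 783. 785. 783.]
hub [[457.9 -35.9 128. ]] ball [[449.1 -84.3 180. ]]
plate ((698.28662109375, -70.11155700683594), (55.806663513183594, 124.72923278808594), 81.5918960571289) 121.29350878454125
rest stem tip [[365.17749205 240.40021682]]
scene bed edge slope deg -6.14 664.6 [650. 649. 762. 696. 649. 650. 651. 650. 652.]
scene bed edge slope deg 0.3 785.4 [785. 784. 785. 785. 785. 786. 786. 786. 786.]
hub [[457.1 -32.1 128. ]] ball [[456.6 -80.7 180. ]]
plate ((700.506591796875, -68.27482604980469), (56.02162170410156, 129.7584991455078), 81.8317642211914) 119.23577836930826
rest stem tip [[157.94578105 175.85086388]]
t 0.1 tcp [215.94 639.07 225.69] yaw -108.67 tilt [-0.02 -0.08] F [-0.4  0.4  0.4] M [-0.03 -0.03 -0.09] w 87.7
[480, 180, 255] (array([350.4 , -28.71, 397.15]), array([-4.000e-02,  4.133e+01,  8.000e-02]))
[445.4, -280.6, 230] (array([797.79,  -3.02, 511.84]), array([-6.000e-02,  7.323e+01,  7.000e-02]))
[445.4, -280.6, 92] (array([797.58, 134.98, 511.82]), array([-6.000e-02,  7.323e+01,  7.000e-02]))
```

View pics/stem0.png

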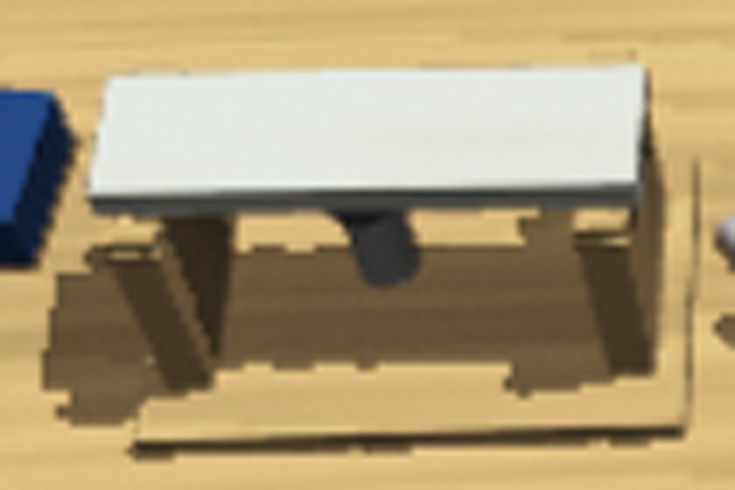

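>>> arm_command:
  commands:
    - {"x": 350, "y": -29, "z": 397, "wy": 41.3}
    - {"x": 350, "y": -29, "z": 397, "wy": 41.3}
    - {"x": 350, "y": -29, "z": 397, "wy": 41.3}
    - {"x": 350, "y": -29, "z": 397, "wy": 41.3}
    - {"x": 350, "y": -29, "z": 397, "wy": 41.3}
    - {"x": 350, "y": -29, "z": 397, "wy": 41.3}
    - {"x": 350, "y": -29, "z": 397, "wy": 41.3}
    - {"x": 798, "y": -3, "z": 512, "wy": 73.2}
    - {"x": 798, "y": -3, "z": 512, "wy": 73.2}
    - {"x": 798, "y": -3, "z": 512, "wy": 73.2}
  squeeze: 50

```text
schema error: expected keys x, y, z, wx, wy, wz, fingers
```

Run:
```python
from h import *
st()
for p,y in (([445.4,-280.6,200],178.1),([445.4,-280.6,92],178.1)): print(p,rel(p,y))
d=dict(np.load('scene0.npz'));print(rayz(d,(155.6,178.3),28))
```

```text
t 0.1 tcp [215.94 639.07 225.69] yaw -108.67 tilt [-0.02 -0.08] F [-0.4  0.4  0.4] M [-0.03 -0.03 -0.09] w 87.7
[445.4, -280.6, 200] (array([797.74,  26.98, 511.83]), array([-6.000e-02,  7.323e+01,  7.000e-02]))
[445.4, -280.6, 92] (array([797.58, 134.98, 511.82]), array([-6.000e-02,  7.323e+01,  7.000e-02]))
[[ 447.45083613 -288.34329235   28.        ]]
```

>>> arm_command:
  commands:
    - {"x": 350, "y": -29, "z": 397, "wx": 0, "wy": 41.3, "wz": 0, "fingers": 0}
    - {"x": 350, "y": -29, "z": 397, "wx": 0, "wy": 41.3, "wz": 0, "fingers": 0}
    - {"x": 350, "y": -29, "z": 397, "wx": 0, "wy": 41.3, "wz": 0, "fingers": 0}
    - {"x": 350, "y": -29, "z": 397, "wx": 0, "wy": 41.3, "wz": 0, "fingers": 0}
    - {"x": 350, "y": -29, "z": 397, "wx": 0, "wy": 41.3, "wz": 0, "fingers": 0}
    - {"x": 350, "y": -29, "z": 397, "wx": 0, "wy": 41.3, "wz": 0, "fingers": 0}
    - {"x": 350, "y": -29, "z": 397, "wx": 0, "wy": 41.3, "wz": 0, "fingers": 0}
    - {"x": 798, "y": 0, "z": 512, "wx": 0, "wy": 73.2, "wz": 0, "fingers": 0}
    - {"x": 798, "y": 0, "z": 512, "wx": 0, "wy": 73.2, "wz": 0, "fingers": 0}
    - {"x": 798, "y": 0, "z": 512, "wx": 0, "wy": 73.2, "wz": 0, "fingers": 0}
  squeeze: 50

```text
t: 1.35
eef_pos: [437.6, 71.6, 242.1]
tool_rot: [-0.042, -2.202, 2.202]
ft_force: [1.3, -0.7, 0.7]
width: 87.9
```

Run:
```python
from h import *
st()
for p,y in (([445.4,-280.6,200],178.1),([445.4,-280.6,92],178.1)): print(p,rel(p,y))
```

```text
t 1.35 tcp [437.56  71.63 242.07] yaw 177.81 tilt [0. 0.] F [ 1.3 -0.7  0.7] M [ 0.04 -0.21 -0.02] w 87.9
[445.4, -280.6, 200] (array([-21.3 ,  42.04, 351.68]), array([ 0.  , -0.29, -0.  ]))
[445.4, -280.6, 92] (array([-21.3 , 150.04, 351.69]), array([ 0.  , -0.29, -0.  ]))
```

>>> arm_command:
  commands:
    - {"x": -21, "y": 0, "z": 352, "wx": 0, "wy": -0.3, "wz": 0, "fingers": 0}
    - {"x": -21, "y": 0, "z": 352, "wx": 0, "wy": -0.3, "wz": 0, "fingers": 0}
    - {"x": -21, "y": 0, "z": 352, "wx": 0, "wy": -0.3, "wz": 0, "fingers": 0}
    - {"x": -21, "y": 0, "z": 352, "wx": 0, "wy": -0.3, "wz": 0, "fingers": 0}
    - {"x": -21, "y": 92, "z": 352, "wx": 0, "wy": -0.3, "wz": 0, "fingers": 0}
    - {"x": -21, "y": 92, "z": 352, "wx": 0, "wy": -0.3, "wz": 0, "fingers": 0}
    - {"x": -21, "y": 92, "z": 352, "wx": 0, "wy": -0.3, "wz": 0, "fingers": 0}
    - {"x": -21, "y": 92, "z": 352, "wx": 0, "wy": -0.3, "wz": 0, "fingers": 0}

```text
t: 2.35
eef_pos: [447.1, -279.2, 149.5]
tool_rot: [-0.03, -2.206, 2.206]
ft_force: [0.8, -0.4, 0.5]
width: 87.9
```

Run:
```python
from h import *
st()
for p,y in (([445.4,-280.6,92],178.1),): print(p,rel(p,y))
d=snap('scene','scene1'); im=cv2.imread('pics/scene1.png')
cv2.imwrite('pics/scene1z.png',cv2.resize(im[60:210,80:260],None,fx=4,fy=4))
```

```text
t 2.35 tcp [ 447.06 -279.22  149.53] yaw 178.35 tilt [-0.11  0.02] F [ 0.8 -0.4  0.5] M [ 0.1  -0.09  0.03] w 87.9
[445.4, -280.6, 92] (array([ 1.51, 57.53,  1.44]), array([0.02, 0.25, 0.11]))
```

View pics/scene1z.png

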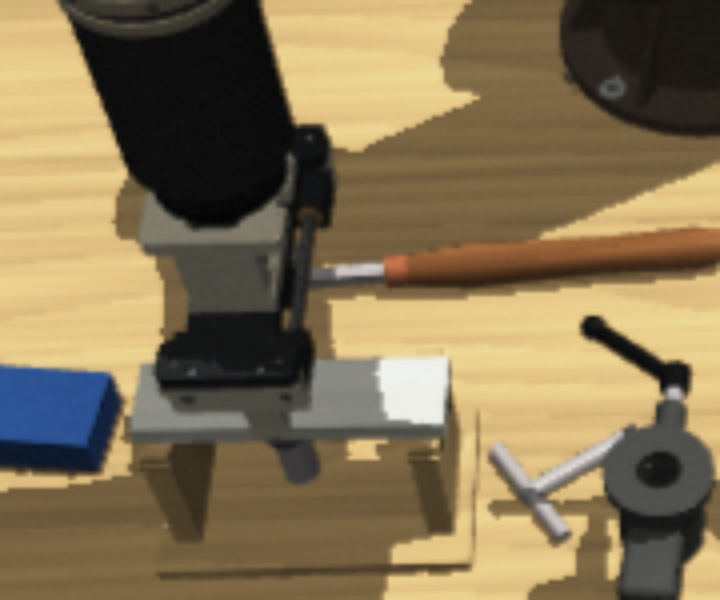

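>>> arm_command:
  commands:
    - {"x": 1, "y": 57, "z": 1, "wx": 0, "wy": 0, "wz": 0, "fingers": 0}
    - {"x": 1, "y": 57, "z": 1, "wx": 0, "wy": 0, "wz": 0, "fingers": 0}
    - {"x": 1, "y": 57, "z": 1, "wx": 0, "wy": 0, "wz": 0, "fingers": 0.1}
    - {"x": 1, "y": 57, "z": 1, "wx": 0, "wy": 0, "wz": 0, "fingers": 0.25}
    - {"x": 1, "y": 57, "z": 1, "wx": 0, "wy": 0, "wz": 0, "fingers": 0.5}
    - {"x": 1, "y": 57, "z": 1, "wx": 0, "wy": 0, "wz": 0, "fingers": 1}
    - {"x": 1, "y": 57, "z": 1, "wx": 0, "wy": 0, "wz": 0, "fingers": 1}
  squeeze: 55

```text
t: 3.28
eef_pos: [444.8, -279.8, 93.8]
tool_rot: [-0.027, -2.206, 2.206]
ft_force: [-6.2, 3.1, 9.0]
width: 55.6
```

Run:
```python
from h import *
st()
```

```text
t 3.27 tcp [ 444.84 -279.83   93.85] yaw 178.42 tilt [-0.16  0.01] F [-6.2  3.1  9. ] M [ 0.72  2.42 -0.01] w 55.6
```

>>> arm_command:
  commands:
    - {"x": 0, "y": -10, "z": 0, "wx": 0, "wy": 0, "wz": 0, "fingers": 1}
    - {"x": 0, "y": -40, "z": 0, "wx": 0, "wy": 0, "wz": 0, "fingers": 1}
    - {"x": 0, "y": -80, "z": 0, "wx": 0, "wy": 0, "wz": 0, "fingers": 1}
    - {"x": 0, "y": -120, "z": 0, "wx": 0, "wy": 0, "wz": 0, "fingers": 1}
    - {"x": 0, "y": -160, "z": 0, "wx": 0, "wy": 0, "wz": 0, "fingers": 1}
    - {"x": 0, "y": -172, "z": 0, "wx": 0, "wy": 0, "wz": 0, "fingers": 1}
    - {"x": 0, "y": -172, "z": 0, "wx": 0, "wy": 0, "wz": 0, "fingers": 1}
    - {"x": 0, "y": -172, "z": 0, "wx": 0, "wy": 0, "wz": 0, "fingers": 1}

```text
t: 4.28
eef_pos: [445.6, -279.3, 263.0]
tool_rot: [-0.027, -2.208, 2.204]
ft_force: [-0.4, 0.5, -7.4]
width: 55.6
```

Run:
```python
from h import *
s=st()
d=snap('scene','scene2'); im=cv2.imread('pics/scene2.png')
p=np.array(s['eef_pos']);c=proj(d,p+[0,0,-60])[0]; print(c)
u,v=int(c[0]),int(c[1])
cv2.imwrite('pics/scene2z.png',cv2.resize(im[v-60:v+40,u-65:u+65],None,fx=6,fy=6,interpolation=cv2.INTER_CUBIC)); print(u-65,v-60)
```

```text
t 4.28 tcp [ 445.55 -279.29  263.01] yaw 178.42 tilt [-0.18  0.09] F [-0.4  0.5 -7.4] M [ 0.15 -0.06  0.01] w 55.6
[145.18085709 135.73012226]
80 75
```

View pics/scene2z.png

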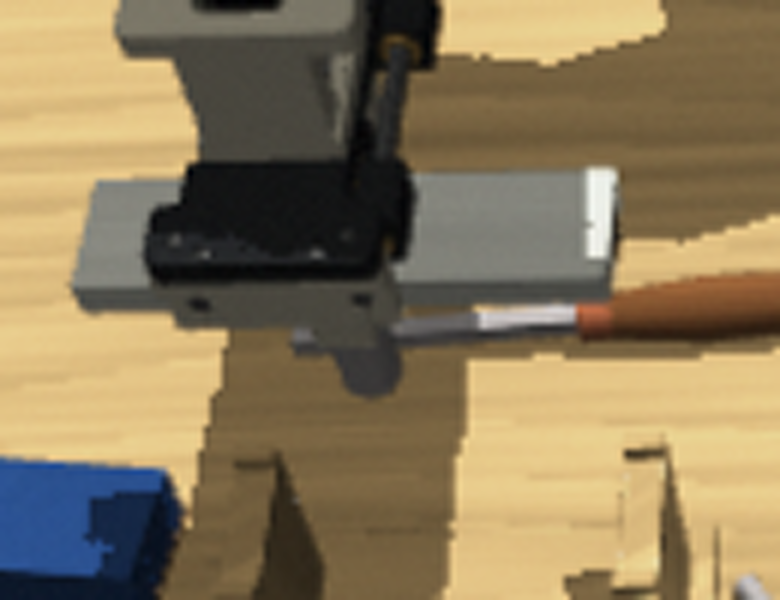

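Run:
```python
from h import *
d=dict(np.load('scene2.npz'))
f=lambda a,h:rayz(d,np.array(a)/6+np.array([80,75]),h)
c=f([(97,182),(617,170),(612,265),(75,290)],285.2); print(c.round(1),c.mean(0).round(1))
print(f([(371,374)],197.2).round(1), f([(343,374),(399,374)],197.2).round(1))
P=pts(d); z=P[...,2]; m=(abs(z-285)<6)&(P[...,1]<-100); q=P[m]; print(np.percentile(q[:,1],[0,1,99,100]),np.median(z[m]))
# initial estimate
d0=dict(np.load('scene0.npz')); g=lambda a,h:rayz(d0,np.array(a)/7+np.array([100,140]),h)
c=g([(110,77),(643,67),(637,188),(92,195)],116);print(c.round(1),c.mean(0).round(1)); print(g([(387,262),(357,262),(418,262)],28).round(1))
```

```text
[[ 419.2 -375.6  285.2]
 [ 424.5 -177.6  285.2]
 [ 472.7 -177.5  285.2]
 [ 473.7 -376.1  285.2]] [ 447.5 -276.7  285.2]
[[ 445.1 -288.6  197.2]] [[ 444.5 -299.9  197.2]
 [ 445.8 -277.3  197.2]]
[-529.25179007 -520.48668437 -180.19805036 -179.19738251] 284.3679400004021
[[ 417.9 -376.2  116. ]
 [ 424.3 -179.2  116. ]
 [ 479.9 -179.7  116. ]
 [ 472.  -376.4  116. ]] [ 448.5 -277.9  116. ]
[[ 444.5 -289.4   28. ]
 [ 443.8 -301.1   28. ]
 [ 445.2 -277.3   28. ]]
```

Run:
```python
from h import *
print(rel([547.5,-35.5,263],179.7))
```

```text
(array([-9.5090e+01,  7.0000e-02, -2.4661e+02]), array([ 0.07, -1.28,  0.19]))
```

>>> arm_command:
  commands:
    - {"x": -20, "y": 0, "z": -50, "wx": 0, "wy": 0, "wz": 0, "fingers": 1}
    - {"x": -40, "y": 0, "z": -104, "wx": 0, "wy": -0.5, "wz": 0, "fingers": 1}
    - {"x": -60, "y": 0, "z": -155, "wx": 0, "wy": -1.3, "wz": 0, "fingers": 1}
    - {"x": -80, "y": 0, "z": -207, "wx": 0, "wy": -1.3, "wz": 0, "fingers": 1}
    - {"x": -92, "y": 0, "z": -238, "wx": 0, "wy": -1.3, "wz": 0, "fingers": 1}
    - {"x": -95, "y": 0, "z": -246.5, "wx": 0, "wy": -1.3, "wz": 0, "fingers": 1}
    - {"x": -95, "y": 0, "z": -246.5, "wx": 0, "wy": -1.3, "wz": 0, "fingers": 1}
    - {"x": -95, "y": 10, "z": -246.5, "wx": 0, "wy": -1.3, "wz": 0, "fingers": 1}
    - {"x": -95, "y": 28, "z": -246.5, "wx": 0, "wy": -1.3, "wz": 0, "fingers": 1}
    - {"x": -95, "y": 28, "z": -246.5, "wx": 0, "wy": -1.3, "wz": 0, "fingers": 1}

```text
t: 5.58
eef_pos: [546.6, -37.2, 235.3]
tool_rot: [-0.003, -2.216, 2.217]
ft_force: [-0.4, -0.1, -7.0]
width: 55.6
```

Run:
```python
from h import *
s=st()
d=snap('scene','scene3'); im=cv2.imread('pics/scene3.png')
p=np.array(s['eef_pos']);c=proj(d,p+[0,0,-60])[0]; print(c)
u,v=int(c[0]),int(c[1])
cv2.imwrite('pics/scene3z.png',cv2.resize(im[v-50:v+35,u-55:u+55],None,fx=7,fy=7,interpolation=cv2.INTER_CUBIC)); print(u-55,v-50)
```

```text
t 5.58 tcp [546.62 -37.21 235.28] yaw 179.64 tilt [-0.22 -0.03] F [-0.4 -0.1 -7. ] M [0.1  0.01 0.  ] w 55.6
[247.5233802  171.98068308]
192 121
```

View pics/scene3z.png

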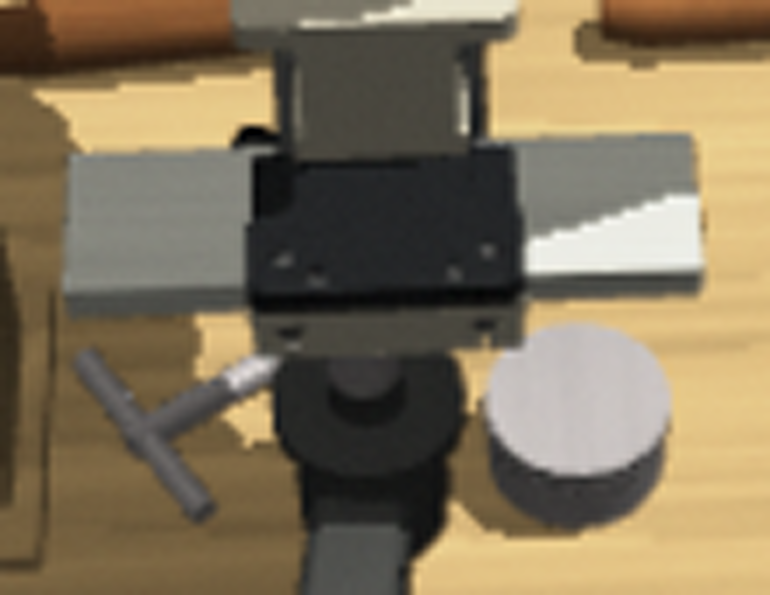

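Run:
```python
from h import *
im=cv2.imread('pics/scene3.png')[160:195,225:265]
g=np.clip(im.astype(float)*2.6,0,255).astype(np.uint8)
g=cv2.resize(g,None,fx=16,fy=16,interpolation=cv2.INTER_NEAREST)
cv2.imwrite('pics/s3e.png',g)
d=dict(np.load('scene3.npz'))
```

```text
(no output)
```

View pics/s3e.png

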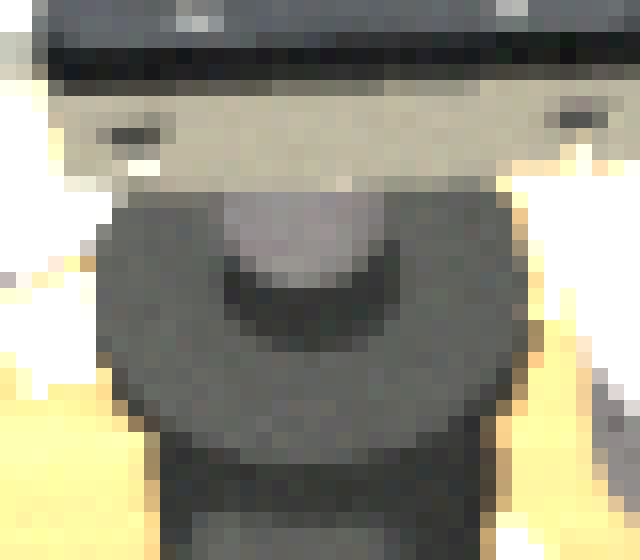

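Run:
```python
from h import *
d=dict(np.load('scene3.npz'));
print('post near edge', rayz(d,(243.5,177.5),169.5), 'chamfer top',rayz(d,(243.5,177.5),171.5),'hole', rayz(d,(244,181.5),155))
print('sides post',rayz(d,[(238.5,175),(248.5,175)],170),'hole',rayz(d,[(238.5,177),(249.5,177)],155))
st()
```

```text
post near edge [[557.85756782 -47.22831902 169.5       ]] chamfer top [[559.26763244 -47.19266012 171.5       ]] hole [[559.28183267 -46.65065823 155.        ]]
sides post [[550.36831952 -58.75960371 170.        ]
 [551.68079757 -35.25022337 170.        ]] hole [[545.51310575 -59.3607277  155.        ]
 [546.97513891 -33.14557001 155.        ]]
t 5.62 tcp [547.46 -37.09 236.53] yaw 179.66 tilt [-0.1  -0.03] F [ 0.   0.6 -6. ] M [ 0.09 -0.13  0.03] w 55.3
```

>>> arm_command:
  commands:
    - {"x": 0.7, "y": 5, "z": -0.7, "wx": 0, "wy": 0, "wz": 0, "fingers": 1}
    - {"x": 0.7, "y": 10, "z": -0.7, "wx": 0, "wy": 0, "wz": 0, "fingers": 1}
    - {"x": 0.7, "y": 11, "z": -0.7, "wx": 0, "wy": 0, "wz": 0, "fingers": 1}
    - {"x": 0.7, "y": 11, "z": -0.7, "wx": 0, "wy": 0, "wz": 0, "fingers": 1}

```text
t: 6.12
eef_pos: [547.6, -35.3, 226.2]
tool_rot: [-0.005, -2.219, 2.219]
ft_force: [-0.0, 0.1, -7.1]
width: 55.6
```

Run:
```python
from h import *
st()
```

```text
t 6.12 tcp [547.62 -35.32 226.25] yaw 179.74 tilt [ 0. -0.] F [-0.   0.1 -7.1] M [ 0.12 -0.01  0.  ] w 55.6
```

>>> arm_command:
  commands:
    - {"x": 0, "y": 1, "z": 0, "wx": 0, "wy": 0, "wz": 0, "fingers": 1}
    - {"x": 0, "y": 1, "z": 0, "wx": 0, "wy": 0, "wz": 0, "fingers": 1}

```text
t: 6.38
eef_pos: [547.6, -35.3, 225.2]
tool_rot: [-0.005, -2.219, 2.219]
ft_force: [-0.2, 1.3, -7.6]
width: 55.9
```

Run:
```python
from h import *
st()
```

```text
t 6.38 tcp [547.59 -35.3  225.23] yaw 179.73 tilt [0. 0.] F [-0.2  1.3 -7.6] M [ 0.07 -0.08  0.02] w 55.9
```

>>> arm_command:
  commands:
    - {"x": 0, "y": 1, "z": 0, "wx": 0, "wy": 0, "wz": 0, "fingers": 1}
    - {"x": 0, "y": 1, "z": 0, "wx": 0, "wy": 0, "wz": 0, "fingers": 1}

```text
t: 6.62
eef_pos: [547.5, -35.3, 224.1]
tool_rot: [-0.005, -2.219, 2.219]
ft_force: [-0.9, 0.4, -6.7]
width: 55.4
```

Run:
```python
from h import *
st()
```

```text
t 6.62 tcp [547.51 -35.33 224.13] yaw 179.73 tilt [-0.01 -0.  ] F [-0.9  0.4 -6.7] M [ 0.15 -0.09  0.  ] w 55.4
```

Run:
```python
from h import *
d=snap('scene','scene4'); st()
im=cv2.imread('pics/scene4.png')[160:195,225:265]
g=np.clip(im.astype(float)*2.6,0,255).astype(np.uint8)
cv2.imwrite('pics/s4e.png',cv2.resize(g,None,fx=16,fy=16,interpolation=cv2.INTER_NEAREST))
```

```text
t 6.67 tcp [547.57 -35.33 224.17] yaw 179.73 tilt [-0.01 -0.  ] F [-0.4 -0.1 -7.1] M [ 0.13 -0.03 -0.01] w 55.3
```

View pics/s4e.png

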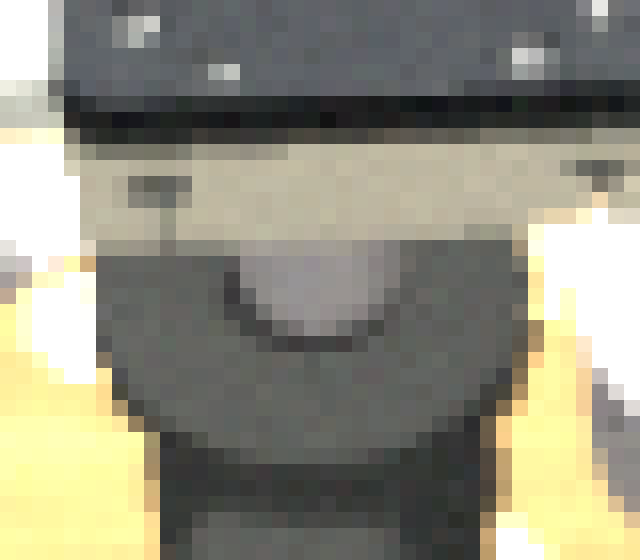

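Run:
```python
from h import *
d=dict(np.load('scene4.npz'));
print('post', rayz(d,(244.5,180.5),158.4),rayz(d,(244.5,180.5),160.4), 'hole', rayz(d,(244,181.5),155))
g=cv2.cvtColor(d['color'],cv2.COLOR_RGB2GRAY); print(g[174:184,236:254])
```

```text
post [[558.82921861 -45.32383217 158.4       ]] [[560.22005152 -45.2927692  160.4       ]] hole [[559.28183267 -46.65065823 155.        ]]
[[69 68 68 70 70 71 70 69 69 67 68 69 68 67 67 66 67 67]
 [52 52 52 55 61 62 60 60 60 61 60 56 53 48 40 38 36 38]
 [37 36 35 34 54 54 57 57 56 57 59 56 51 48 41 37 38 38]
 [37 37 36 25 51 54 55 57 57 57 57 56 52 47 37 37 38 38]
 [37 37 34 22 38 54 57 57 57 57 57 56 50 40 35 39 39 36]
 [38 38 35 27 27 44 54 56 57 56 54 51 41 33 38 35 38 37]
 [39 38 38 36 27 26 39 45 53 50 43 34 27 34 36 37 36 35]
 [39 39 39 39 37 31 26 23 25 26 25 31 38 35 37 37 37 38]
 [39 39 39 37 38 37 38 39 35 39 38 37 37 38 36 38 39 36]
 [37 38 38 39 38 37 38 37 35 37 38 36 37 37 39 39 38 37]]
```

>>> arm_command:
  commands:
    - {"x": 1.7, "y": 0, "z": 1.0, "wx": 0, "wy": 0, "wz": 0, "fingers": 1}
    - {"x": 1.7, "y": 1, "z": 1.0, "wx": 0, "wy": 0, "wz": 0, "fingers": 1}
    - {"x": 1.7, "y": 2, "z": 1.0, "wx": 0, "wy": 0, "wz": 0, "fingers": 1}
    - {"x": 1.7, "y": 2, "z": 1.0, "wx": 0, "wy": 0, "wz": 0, "fingers": 1}

```text
t: 7.18
eef_pos: [545.8, -36.3, 222.1]
tool_rot: [-0.005, -2.219, 2.219]
ft_force: [0.1, -0.0, -6.7]
width: 55.5
```

>>> arm_command:
  commands:
    - {"x": 0, "y": 0.5, "z": 0, "wx": 0, "wy": 0, "wz": 0, "fingers": 1}
    - {"x": 0, "y": 1, "z": 0, "wx": 0, "wy": 0, "wz": 0, "fingers": 1}

```text
t: 7.42
eef_pos: [545.9, -36.3, 221.2]
tool_rot: [-0.005, -2.219, 2.219]
ft_force: [0.3, -0.3, -6.0]
width: 55.4
```

Run:
```python
from h import *
st()
```

```text
t 7.42 tcp [545.89 -36.32 221.18] yaw 179.73 tilt [0. 0.] F [ 0.3 -0.3 -6. ] M [ 0.14 -0.1  -0.03] w 55.4
```

>>> arm_command:
  commands:
    - {"x": 0, "y": 0.5, "z": 0, "wx": 0, "wy": 0, "wz": 0, "fingers": 1}

```text
t: 7.55
eef_pos: [545.9, -36.3, 220.7]
tool_rot: [-0.005, -2.219, 2.219]
ft_force: [-0.5, 0.2, -7.3]
width: 55.4
```

>>> arm_command:
  commands:
    - {"x": 0, "y": 0.5, "z": 0, "wx": 0, "wy": 0, "wz": 0, "fingers": 1}

```text
t: 7.68
eef_pos: [545.8, -36.3, 220.2]
tool_rot: [-0.005, -2.219, 2.219]
ft_force: [-0.3, -0.5, -6.7]
width: 55.6
```

>>> arm_command:
  commands:
    - {"x": 0, "y": 0.3, "z": 0, "wx": 0, "wy": 0, "wz": 0, "fingers": 1}

```text
t: 7.8
eef_pos: [545.9, -36.3, 219.9]
tool_rot: [-0.005, -2.219, 2.219]
ft_force: [-0.2, 0.3, -7.2]
width: 55.6
```

Run:
```python
from h import *
st()
```

```text
t 7.8 tcp [545.86 -36.34 219.88] yaw 179.73 tilt [-0. -0.] F [-0.2  0.3 -7.2] M [ 0.15 -0.05 -0.02] w 55.6
```

No contact yet, so I'll keep going gently.

>>> arm_command:
  commands:
    - {"x": 0, "y": 0.4, "z": 0, "wx": 0, "wy": 0, "wz": 0, "fingers": 1}
    - {"x": 0, "y": 0.6, "z": 0, "wx": 0, "wy": 0, "wz": 0, "fingers": 1}

```text
t: 8.05
eef_pos: [545.9, -36.3, 219.3]
tool_rot: [-0.005, -2.219, 2.219]
ft_force: [-0.2, 0.0, -7.5]
width: 55.4
```

>>> arm_command:
  commands:
    - {"x": 0, "y": 0.4, "z": 0, "wx": 0, "wy": 0, "wz": 0, "fingers": 1}
    - {"x": 0, "y": 0.6, "z": 0, "wx": 0, "wy": 0, "wz": 0, "fingers": 1}

```text
t: 8.3
eef_pos: [545.9, -36.3, 218.7]
tool_rot: [-0.005, -2.219, 2.219]
ft_force: [-0.2, 0.1, -7.0]
width: 55.8
```

>>> arm_command:
  commands:
    - {"x": 0, "y": 0.4, "z": 0, "wx": 0, "wy": 0, "wz": 0, "fingers": 1}
    - {"x": 0, "y": 0.6, "z": 0, "wx": 0, "wy": 0, "wz": 0, "fingers": 1}

```text
t: 8.55
eef_pos: [545.8, -36.3, 218.1]
tool_rot: [-0.005, -2.219, 2.219]
ft_force: [-0.2, -0.5, -7.0]
width: 55.7
```

>>> arm_command:
  commands:
    - {"x": 0, "y": 0.5, "z": 0, "wx": 0, "wy": 0, "wz": 0, "fingers": 1}
    - {"x": 0, "y": 1, "z": 0, "wx": 0, "wy": 0, "wz": 0, "fingers": 1}

```text
t: 8.8
eef_pos: [545.9, -36.3, 217.1]
tool_rot: [-0.005, -2.219, 2.219]
ft_force: [-0.6, -0.3, -6.8]
width: 55.8
```

>>> arm_command:
  commands:
    - {"x": 0, "y": 0.5, "z": 0, "wx": 0, "wy": 0, "wz": 0, "fingers": 1}
    - {"x": 0, "y": 1, "z": 0, "wx": 0, "wy": 0, "wz": 0, "fingers": 1}

```text
t: 9.05
eef_pos: [545.8, -36.3, 216.1]
tool_rot: [-0.005, -2.219, 2.219]
ft_force: [0.6, 0.3, -7.1]
width: 55.7
```

>>> arm_command:
  commands:
    - {"x": 0, "y": 0.5, "z": 0, "wx": 0, "wy": 0, "wz": 0, "fingers": 1}
    - {"x": 0, "y": 1, "z": 0, "wx": 0, "wy": 0, "wz": 0, "fingers": 1}

```text
t: 9.3
eef_pos: [545.9, -36.3, 215.1]
tool_rot: [-0.005, -2.219, 2.219]
ft_force: [-1.3, 0.6, -7.0]
width: 55.4
```

>>> arm_command:
  commands:
    - {"x": 0, "y": 0.7, "z": 0, "wx": 0, "wy": 0, "wz": 0, "fingers": 1}
    - {"x": 0, "y": 1.4, "z": 0, "wx": 0, "wy": 0, "wz": 0, "fingers": 1}
    - {"x": 0, "y": 2, "z": 0, "wx": 0, "wy": 0, "wz": 0, "fingers": 1}

```text
t: 9.68
eef_pos: [545.8, -36.3, 213.1]
tool_rot: [-0.005, -2.219, 2.219]
ft_force: [0.3, 0.4, -6.9]
width: 55.3
```

>>> arm_command:
  commands:
    - {"x": 0, "y": 0.7, "z": 0, "wx": 0, "wy": 0, "wz": 0, "fingers": 1}
    - {"x": 0, "y": 1.4, "z": 0, "wx": 0, "wy": 0, "wz": 0, "fingers": 1}
    - {"x": 0, "y": 2, "z": 0, "wx": 0, "wy": 0, "wz": 0, "fingers": 1}

```text
t: 10.05
eef_pos: [545.9, -36.3, 211.1]
tool_rot: [-0.005, -2.219, 2.219]
ft_force: [-0.2, 0.6, -7.0]
width: 55.7
```

Run:
```python
from h import *
d=snap('scene','scene5'); st()
im=cv2.imread('pics/scene5.png')[160:195,225:265]
g=np.clip(im.astype(float)*2.6,0,255).astype(np.uint8)
cv2.imwrite('pics/s5e.png',cv2.resize(g,None,fx=16,fy=16,interpolation=cv2.INTER_NEAREST))
```

```text
t 10.1 tcp [545.84 -36.33 210.99] yaw 179.73 tilt [-0.01  0.  ] F [-0.   0.7 -6.8] M [ 0.11 -0.07 -0.02] w 55.2
```

View pics/s5e.png

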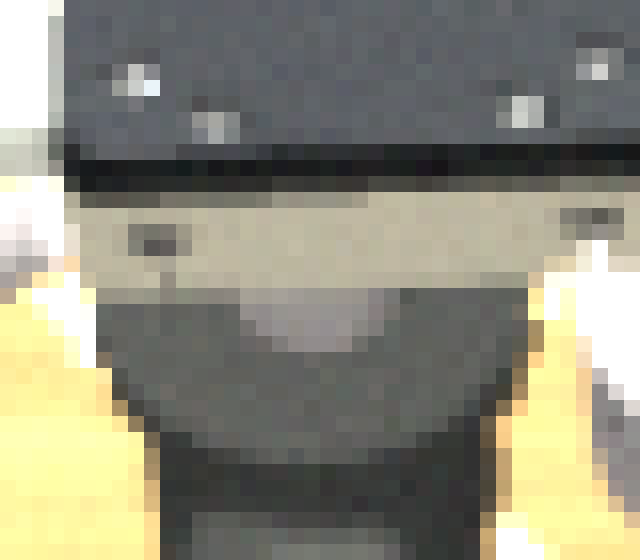

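>>> arm_command:
  commands:
    - {"x": 0, "y": 1, "z": 0, "wx": 0, "wy": 0, "wz": 0, "fingers": 1}
    - {"x": 0, "y": 2, "z": 0, "wx": 0, "wy": 0, "wz": 0, "fingers": 1}
    - {"x": 0, "y": 3.5, "z": 0, "wx": 0, "wy": 0, "wz": 0, "fingers": 1}
    - {"x": 0, "y": 5, "z": 0, "wx": 0, "wy": 0, "wz": 0, "fingers": 1}
    - {"x": 0, "y": 6.5, "z": 0, "wx": 0, "wy": 0, "wz": 0, "fingers": 1}
    - {"x": 0, "y": 8, "z": 0, "wx": 0, "wy": 0, "wz": 0, "fingers": 1}

```text
t: 10.85
eef_pos: [545.9, -36.4, 203.0]
tool_rot: [-0.005, -2.219, 2.219]
ft_force: [-0.0, 0.2, -6.1]
width: 55.9
```

Run:
```python
from h import *
st()
```

```text
t 10.85 tcp [545.88 -36.35 203.  ] yaw 179.73 tilt [-0. -0.] F [-0.   0.2 -6.1] M [ 0.09 -0.01  0.01] w 55.9
```

>>> arm_command:
  commands:
    - {"x": 0, "y": 1, "z": 0, "wx": 0, "wy": 0, "wz": 0, "fingers": 1}
    - {"x": 0, "y": 2, "z": 0, "wx": 0, "wy": 0, "wz": 0, "fingers": 1}
    - {"x": 0, "y": 3.5, "z": 0, "wx": 0, "wy": 0, "wz": 0, "fingers": 1}
    - {"x": 0, "y": 5, "z": 0, "wx": 0, "wy": 0, "wz": 0, "fingers": 1}
    - {"x": 0, "y": 6.5, "z": 0, "wx": 0, "wy": 0, "wz": 0, "fingers": 1}
    - {"x": 0, "y": 8, "z": 0, "wx": 0, "wy": 0, "wz": 0, "fingers": 1}

```text
t: 11.6
eef_pos: [545.9, -36.3, 195.0]
tool_rot: [-0.005, -2.219, 2.219]
ft_force: [-0.6, -0.2, -6.4]
width: 55.6
```

Run:
```python
from h import *
st()
```

```text
t 11.6 tcp [545.88 -36.31 195.  ] yaw 179.73 tilt [0. 0.] F [-0.6 -0.2 -6.4] M [ 0.12 -0.   -0.  ] w 55.6
```

>>> arm_command:
  commands:
    - {"x": 0, "y": 2, "z": 0, "wx": 0, "wy": 0, "wz": 0, "fingers": 1}
    - {"x": 0, "y": 4, "z": 0, "wx": 0, "wy": 0, "wz": 0, "fingers": 1}
    - {"x": 0, "y": 6, "z": 0, "wx": 0, "wy": 0, "wz": 0, "fingers": 1}
    - {"x": 0, "y": 8, "z": 0, "wx": 0, "wy": 0, "wz": 0, "fingers": 1}
    - {"x": 0, "y": 10, "z": 0, "wx": 0, "wy": 0, "wz": 0, "fingers": 1}

```text
t: 12.22
eef_pos: [545.9, -36.3, 184.9]
tool_rot: [-0.005, -2.219, 2.219]
ft_force: [0.1, -0.1, -7.1]
width: 55.4
```

>>> arm_command:
  commands:
    - {"x": 0, "y": 2, "z": 0, "wx": 0, "wy": 0, "wz": 0, "fingers": 1}
    - {"x": 0, "y": 4, "z": 0, "wx": 0, "wy": 0, "wz": 0, "fingers": 1}
    - {"x": 0, "y": 6, "z": 0, "wx": 0, "wy": 0, "wz": 0, "fingers": 1}
    - {"x": 0, "y": 8, "z": 0, "wx": 0, "wy": 0, "wz": 0, "fingers": 1}
    - {"x": 0, "y": 10, "z": 0, "wx": 0, "wy": 0, "wz": 0, "fingers": 1}

```text
t: 12.85
eef_pos: [545.9, -36.3, 175.0]
tool_rot: [-0.005, -2.219, 2.219]
ft_force: [0.1, 0.4, -6.2]
width: 55.8
```

>>> arm_command:
  commands:
    - {"x": 0, "y": 0.5, "z": 0, "wx": 0, "wy": 0, "wz": 0, "fingers": 1}
    - {"x": 0, "y": 1, "z": 0, "wx": 0, "wy": 0, "wz": 0, "fingers": 1}
    - {"x": 0, "y": 1.5, "z": 0, "wx": 0, "wy": 0, "wz": 0, "fingers": 1}

```text
t: 13.22
eef_pos: [545.9, -36.3, 173.7]
tool_rot: [-0.005, -2.219, 2.219]
ft_force: [0.8, -0.1, -7.9]
width: 55.1
```

Run:
```python
from h import *
st()
```

```text
t 13.22 tcp [545.91 -36.33 173.67] yaw 179.73 tilt [ 0.01 -0.  ] F [ 0.8 -0.1 -7.9] M [ 0.16  0.05 -0.04] w 55.1
```

>>> arm_command:
  commands:
    - {"x": 0, "y": 0.5, "z": 0, "wx": 0, "wy": 0, "wz": 0, "fingers": 1}
    - {"x": 0, "y": 1, "z": 0, "wx": 0, "wy": 0, "wz": 0, "fingers": 1}
    - {"x": 0, "y": 1.5, "z": 0, "wx": 0, "wy": 0, "wz": 0, "fingers": 1}

```text
t: 13.6
eef_pos: [545.9, -36.3, 172.1]
tool_rot: [-0.005, -2.219, 2.219]
ft_force: [-0.3, 0.5, -6.9]
width: 55.3
```

>>> arm_command:
  commands:
    - {"x": 0, "y": 0.5, "z": 0, "wx": 0, "wy": 0, "wz": 0, "fingers": 1}
    - {"x": 0, "y": 1, "z": 0, "wx": 0, "wy": 0, "wz": 0, "fingers": 1}

```text
t: 13.85
eef_pos: [545.9, -36.3, 171.1]
tool_rot: [-0.005, -2.219, 2.219]
ft_force: [-0.1, -0.4, -6.7]
width: 55.6
```

>>> arm_command:
  commands:
    - {"x": 0, "y": 0.5, "z": 0, "wx": 0, "wy": 0, "wz": 0, "fingers": 1}
    - {"x": 0, "y": 0.8, "z": 0, "wx": 0, "wy": 0, "wz": 0, "fingers": 1}

```text
t: 14.1
eef_pos: [545.9, -36.3, 170.3]
tool_rot: [-0.005, -2.219, 2.219]
ft_force: [-0.4, -0.4, -7.0]
width: 55.4
```

>>> arm_command:
  commands:
    - {"x": 0, "y": 0.4, "z": 0, "wx": 0, "wy": 0, "wz": 0, "fingers": 1}

```text
t: 14.22
eef_pos: [545.9, -36.3, 169.9]
tool_rot: [-0.005, -2.219, 2.219]
ft_force: [1.2, -0.0, -7.0]
width: 55.3
```

>>> arm_command:
  commands:
    - {"x": 0, "y": 0.4, "z": 0, "wx": 0, "wy": 0, "wz": 0, "fingers": 1}

```text
t: 14.35
eef_pos: [545.9, -36.3, 169.5]
tool_rot: [-0.005, -2.219, 2.219]
ft_force: [0.0, -0.4, -6.5]
width: 55.5
```

>>> arm_command:
  commands:
    - {"x": 0, "y": 0.4, "z": 0, "wx": 0, "wy": 0, "wz": 0, "fingers": 1}

```text
t: 14.48
eef_pos: [545.9, -36.3, 169.1]
tool_rot: [-0.005, -2.219, 2.219]
ft_force: [-0.3, -0.1, -6.3]
width: 55.3
```

>>> arm_command:
  commands:
    - {"x": 0, "y": 0.4, "z": 0, "wx": 0, "wy": 0, "wz": 0, "fingers": 1}

```text
t: 14.6
eef_pos: [545.9, -36.3, 168.9]
tool_rot: [-0.005, -2.219, 2.219]
ft_force: [-1.9, 0.6, -2.5]
width: 55.5
```

>>> arm_command:
  commands:
    - {"x": 0, "y": 0.4, "z": 0, "wx": 0, "wy": 0, "wz": 0, "fingers": 1}

```text
t: 14.72
eef_pos: [545.9, -36.3, 168.9]
tool_rot: [-0.005, -2.219, 2.219]
ft_force: [-3.0, 1.7, 2.4]
width: 55.8
```

>>> arm_command:
  commands:
    - {"x": 0, "y": 0.3, "z": 0, "wx": 0, "wy": 0, "wz": 0, "fingers": 1}

```text
t: 14.85
eef_pos: [545.9, -36.3, 168.9]
tool_rot: [-0.005, -2.219, 2.22]
ft_force: [-4.9, 1.8, 5.4]
width: 55.1
```

>>> arm_command:
  commands:
    - {"x": 0, "y": -0.4, "z": 0, "wx": 0, "wy": 0, "wz": 0, "fingers": 1}
    - {"x": 0, "y": -0.4, "z": 0, "wx": 0, "wy": 0, "wz": 0, "fingers": 0.3}
    - {"x": 0, "y": -0.4, "z": 0, "wx": 0, "wy": 0, "wz": 0, "fingers": 0.2}
    - {"x": 0, "y": -0.4, "z": 0, "wx": 0, "wy": 0, "wz": 0, "fingers": 0.12}

```text
t: 15.35
eef_pos: [546.3, -36.3, 168.5]
tool_rot: [-0.006, -2.219, 2.22]
ft_force: [0.5, 0.3, -0.6]
width: 74.1
```

Run:
```python
from h import *
st()
d=snap('scene','scene6');im=cv2.imread('pics/scene6.png')
cv2.imwrite('pics/s6.png',cv2.resize(im[90:220,180:320],None,fx=4.5,fy=4.5,interpolation=cv2.INTER_CUBIC))
```

```text
t 15.35 tcp [546.28 -36.34 168.54] yaw 179.74 tilt [ 0.04 -0.  ] F [ 0.5  0.3 -0.6] M [ 0.09 -0.07 -0.01] w 74.1
```

View pics/s6.png

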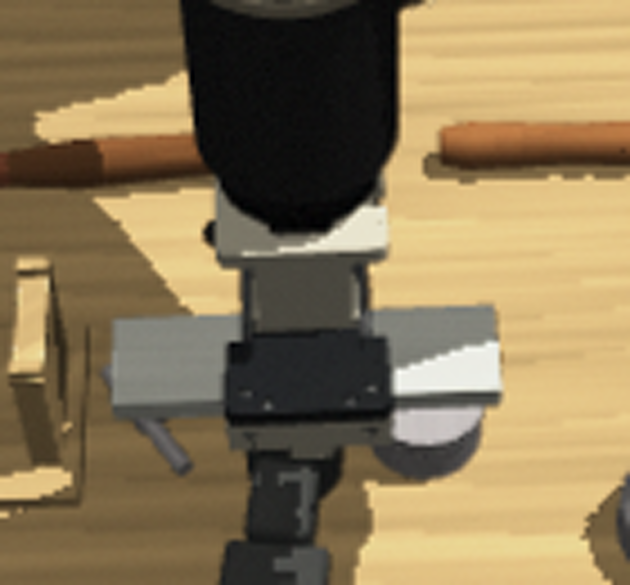

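Run:
```python
from h import *
for p,y in (([546,-36.3,240],179.7),([452.5,-80,235],90),): print(rel(p,y))
```

```text
(array([ 1.400e-01, -7.151e+01, -5.000e-02]), array([-0.  ,  0.04, -0.03]))
(array([ 93.44, -66.55,  44.08]), array([ 2.000e-02,  8.974e+01, -2.000e-02]))
```

>>> arm_command:
  commands:
    - {"x": 0, "y": -5, "z": 0, "wx": 0, "wy": 0, "wz": 0, "fingers": 0.12}
    - {"x": 0, "y": -20, "z": 0, "wx": 0, "wy": 0, "wz": 0, "fingers": 0.12}
    - {"x": 0, "y": -45, "z": 0, "wx": 0, "wy": 0, "wz": 0, "fingers": 0.12}
    - {"x": 0, "y": -75, "z": 0, "wx": 0, "wy": 0, "wz": 0, "fingers": 0.12}
    - {"x": 0, "y": -75, "z": 0, "wx": 0, "wy": 0, "wz": 0, "fingers": 0.3}
    - {"x": 30, "y": -75, "z": 15, "wx": 0, "wy": 10, "wz": 0, "fingers": 1}
    - {"x": 60, "y": -75, "z": 30, "wx": 0, "wy": 20, "wz": 0, "fingers": 1}
    - {"x": 93, "y": -75, "z": 44, "wx": 0, "wy": 30, "wz": 0, "fingers": 1}
    - {"x": 93, "y": -75, "z": 44, "wx": 0, "wy": 40, "wz": 0, "fingers": 1}
    - {"x": 93, "y": -75, "z": 44, "wx": 0, "wy": 50, "wz": 0, "fingers": 1}

```text
t: 16.65
eef_pos: [452.2, -80.1, 244.0]
tool_rot: [-0.802, -1.696, 1.695]
ft_force: [-0.5, 0.6, -0.2]
width: 22.7
```

>>> arm_command:
  commands:
    - {"x": 0, "y": 0, "z": 0, "wx": 0, "wy": 10, "wz": 0, "fingers": 1}
    - {"x": 0, "y": 0, "z": 0, "wx": 0, "wy": 20, "wz": 0, "fingers": 1}
    - {"x": 0, "y": 0, "z": 0, "wx": 0, "wy": 30, "wz": 0, "fingers": 1}
    - {"x": 0, "y": 0, "z": 0, "wx": 0, "wy": 40, "wz": 0, "fingers": 1}
    - {"x": 0, "y": 0, "z": 0, "wx": 0, "wy": 40, "wz": 0, "fingers": 1}
    - {"x": 0, "y": 0, "z": 0, "wx": 0, "wy": 40, "wz": 0, "fingers": 1}

```text
t: 17.4
eef_pos: [452.6, -79.9, 243.5]
tool_rot: [-1.21, -1.209, 1.209]
ft_force: [-0.3, -0.2, 0.1]
width: 0.3
```

Run:
```python
from h import *
st()
print(rel([453,-80,200],90))
d=snap('scene','scene7');im=cv2.imread('pics/scene7.png')
cv2.imwrite('pics/s7.png',cv2.resize(im[90:220,180:320],None,fx=4.5,fy=4.5,interpolation=cv2.INTER_CUBIC))
```

```text
t 17.4 tcp [452.61 -79.91 243.52] yaw 89.95 tilt [0. 0.] F [-0.3 -0.2  0.1] M [ 0.08 -0.18 -0.  ] w 0.3
(array([-0.09, 43.52, -0.39]), array([ 0.  , -0.05,  0.  ]))
```

View pics/s7.png

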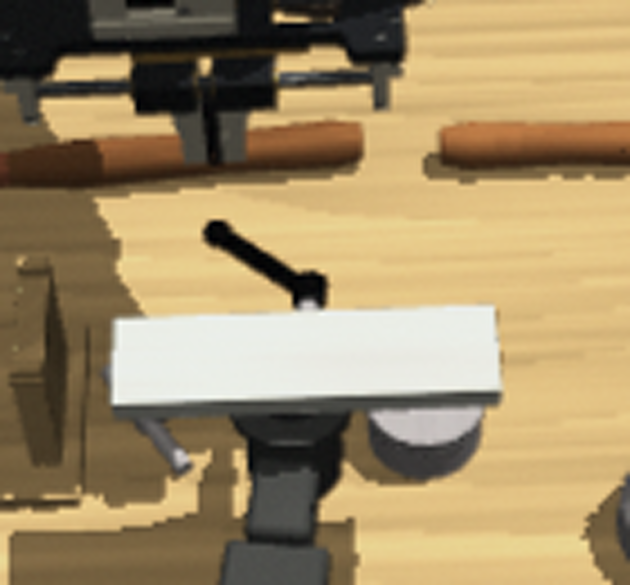

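>>> arm_command:
  commands:
    - {"x": 0, "y": 30, "z": 0, "wx": 0, "wy": 0, "wz": 0, "fingers": 1}
    - {"x": 0, "y": 50, "z": 0.5, "wx": 0, "wy": 0, "wz": 0, "fingers": 1}
    - {"x": 0, "y": 55, "z": 0.5, "wx": 0, "wy": 0, "wz": 0, "fingers": 1}
    - {"x": -3, "y": 59, "z": 1, "wx": 0, "wy": 0, "wz": 0, "fingers": 1}
    - {"x": -6, "y": 63, "z": 1, "wx": 0, "wy": 0, "wz": 0, "fingers": 1}
    - {"x": -6, "y": 63, "z": 1, "wx": 0, "wy": 0, "wz": 0, "fingers": 1}

```text
t: 18.2
eef_pos: [451.9, -86.3, 180.9]
tool_rot: [-1.212, -1.206, 1.206]
ft_force: [-0.9, -1.0, 2.6]
width: 0.3
```

Run:
```python
from h import *
st()
d=snap('scene','scene8');im=cv2.imread('pics/scene8.png')
cv2.imwrite('pics/s8.png',cv2.resize(im[90:220,180:320],None,fx=4.5,fy=4.5,interpolation=cv2.INTER_CUBIC))
```

```text
t 18.2 tcp [451.95 -86.26 180.95] yaw 89.74 tilt [ 0.05 -0.02] F [-0.9 -1.   2.6] M [-0.36 -0.02  0.  ] w 0.3
```

View pics/s8.png

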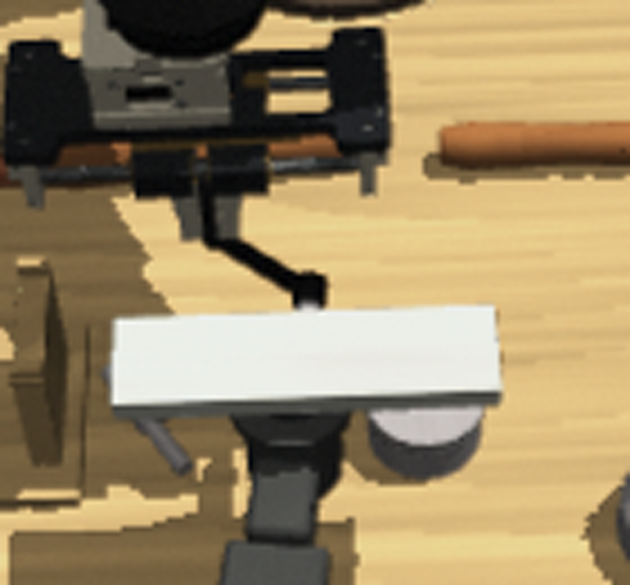

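>>> arm_command:
  commands:
    - {"x": -3, "y": 4.5, "z": 0, "wx": 0, "wy": 0, "wz": 0, "fingers": 1}
    - {"x": -6, "y": 9.5, "z": 1, "wx": 0, "wy": 0, "wz": 0, "fingers": 1}
    - {"x": -9, "y": 15, "z": 1, "wx": 0, "wy": 0, "wz": 0, "fingers": 1}
    - {"x": -12, "y": 21, "z": 1.5, "wx": 0, "wy": 0, "wz": 0, "fingers": 1}
    - {"x": -13, "y": 27, "z": 2, "wx": 0, "wy": 0, "wz": 0, "fingers": 1}
    - {"x": -14, "y": 33, "z": 2, "wx": 0, "wy": 0, "wz": 0, "fingers": 1}

```text
t: 19.0
eef_pos: [450.0, -101.1, 148.3]
tool_rot: [-1.213, -1.206, 1.207]
ft_force: [-0.3, -5.1, 6.8]
width: 0.3
```

>>> arm_command:
  commands:
    - {"x": -0.5, "y": 3, "z": 0, "wx": 0, "wy": 0, "wz": 0, "fingers": 1}
    - {"x": -0.5, "y": 6, "z": 0, "wx": 0, "wy": 0, "wz": 0, "fingers": 1}

```text
t: 19.25
eef_pos: [449.9, -101.3, 142.1]
tool_rot: [-1.213, -1.206, 1.207]
ft_force: [-0.1, -5.3, 5.8]
width: 0.6
```

Run:
```python
from h import *
st()
```

```text
t 19.25 tcp [ 449.94 -101.31  142.13] yaw 89.76 tilt [ 0.05 -0.08] F [-0.1 -5.3  5.8] M [-1.83  0.22  0.02] w 0.6
```

>>> arm_command:
  commands:
    - {"x": 0, "y": 1.5, "z": 0, "wx": 0, "wy": 0, "wz": 0, "fingers": 1}
    - {"x": 0, "y": 3, "z": 0, "wx": 0, "wy": 0, "wz": 0, "fingers": 1}
    - {"x": 0, "y": 4, "z": 0, "wx": 0, "wy": 0, "wz": 0, "fingers": 1}

```text
t: 19.62
eef_pos: [449.9, -101.1, 138.1]
tool_rot: [-1.213, -1.206, 1.207]
ft_force: [-1.2, -4.4, 6.1]
width: 0.1
```

>>> arm_command:
  commands:
    - {"x": 0, "y": 0.7, "z": 0, "wx": 0, "wy": 0, "wz": 0, "fingers": 1}
    - {"x": 0, "y": 1.2, "z": 0, "wx": 0, "wy": 0, "wz": 0, "fingers": 1}

```text
t: 19.88
eef_pos: [449.9, -101.1, 136.9]
tool_rot: [-1.213, -1.206, 1.207]
ft_force: [-0.7, -3.8, 4.5]
width: 0.6
```

>>> arm_command:
  commands:
    - {"x": 0, "y": 0.6, "z": 0, "wx": 0, "wy": 0, "wz": 0, "fingers": 1}
    - {"x": 0, "y": 0.8, "z": 0, "wx": 0, "wy": 0, "wz": 0, "fingers": 1}

```text
t: 20.12
eef_pos: [449.9, -101.1, 136.1]
tool_rot: [-1.213, -1.206, 1.207]
ft_force: [-1.0, -3.9, 5.8]
width: 0.6
```

>>> arm_command:
  commands:
    - {"x": 0, "y": 0.5, "z": 0, "wx": 0, "wy": 0, "wz": 0, "fingers": 1}
    - {"x": 0, "y": 0.8, "z": 0, "wx": 0, "wy": 0, "wz": 0, "fingers": 1}

```text
t: 20.38
eef_pos: [450.0, -101.1, 135.5]
tool_rot: [-1.213, -1.206, 1.207]
ft_force: [-1.6, -4.0, 8.3]
width: 0.7
```

>>> arm_command:
  commands:
    - {"x": 0, "y": 0.5, "z": 0, "wx": 0, "wy": 0, "wz": 0, "fingers": 1}
    - {"x": 0, "y": 0.8, "z": 0, "wx": 0, "wy": 0, "wz": 0, "fingers": 1}

```text
t: 20.62
eef_pos: [450.1, -101.2, 135.2]
tool_rot: [-1.213, -1.207, 1.207]
ft_force: [-3.3, -4.5, 14.3]
width: 0.1
```

>>> arm_command:
  commands:
    - {"x": 0, "y": 0.5, "z": 0, "wx": 0, "wy": 0, "wz": 0, "fingers": 1}
    - {"x": 0, "y": 0.8, "z": 0, "wx": 0, "wy": 0, "wz": 0, "fingers": 1}

```text
t: 20.88
eef_pos: [450.2, -101.3, 134.9]
tool_rot: [-1.213, -1.207, 1.207]
ft_force: [-5.5, -3.6, 19.1]
width: 0.3
```

The force climbs steeply at TCP z 135, so the lever is at its stop. I'll retract and look.

>>> arm_command:
  commands:
    - {"x": 0, "y": 0, "z": 0, "wx": 0, "wy": 0, "wz": 0, "fingers": 1}
    - {"x": 0, "y": -3, "z": 0, "wx": 0, "wy": 0, "wz": 0, "fingers": 1}
    - {"x": 0, "y": -15, "z": 0, "wx": 0, "wy": 0, "wz": 0, "fingers": 1}
    - {"x": 0, "y": -50, "z": 0, "wx": 0, "wy": 0, "wz": 0, "fingers": 1}
    - {"x": 0, "y": -100, "z": 0, "wx": 0, "wy": 0, "wz": 0, "fingers": 1}
    - {"x": -50, "y": -140, "z": 0, "wx": 0, "wy": 0, "wz": 0, "fingers": 1}
    - {"x": -110, "y": -140, "z": 0, "wx": 0, "wy": 0, "wz": 0, "fingers": 1}
    - {"x": -170, "y": -140, "z": 0, "wx": 0, "wy": 0, "wz": 0, "fingers": 1}
    - {"x": -200, "y": -140, "z": 0, "wx": 0, "wy": 0, "wz": 0, "fingers": 1}
    - {"x": -200, "y": -140, "z": 0, "wx": 0, "wy": 0, "wz": 0, "fingers": 1}

```text
t: 22.12
eef_pos: [448.3, -302.1, 272.8]
tool_rot: [-1.212, -1.203, 1.204]
ft_force: [-0.0, 0.5, 0.6]
width: 0.4
```

Run:
```python
from h import *
st()
for n in ('scene','top'):
    d=snap(n,n+'9');im=cv2.imread(f'pics/{n}9.png')
    im=im[90:220,180:320] if n=='scene' else im[150:270,210:350]
    cv2.imwrite(f'pics/{n}9z.png',cv2.resize(im,None,fx=4.5,fy=4.5,interpolation=cv2.INTER_CUBIC))
    P=pts(d);z=P[...,2];g=d['color'].astype(int)
    m=(abs(z-191)<9)&(np.ptp(g,axis=2)<30)&(g.min(2)>90)&(abs(P[...,0]-547)<60)&(abs(P[...,1]+36)<130)
    cs=max(cv2.findContours(m.astype(np.uint8),0,1)[0],key=cv2.contourArea)[:,0]
    print(n,cv2.minAreaRect(rayz(d,cs,191)[:,:2].astype(np.float32)))
    q=P[m]; A=np.c_[q-q.mean(0)]; f=np.linalg.lstsq(np.c_[A[:,:2],np.ones(len(A))],q[:,2],rcond=None)[0]; print('plane slopes deg',np.degrees(f[:2]).round(2),'z',f[2].round(1))
```

```text
t 22.12 tcp [ 448.28 -302.13  272.83] yaw 89.56 tilt [-0.05  0.01] F [-0.   0.5  0.6] M [ 0.16 -0.13 -0.  ] w 0.4
scene ((547.7965087890625, -36.797080993652344), (198.32106018066406, 55.338653564453125), 89.43873596191406)
plane slopes deg [ 0.28 -0.03] z 190.3
top ((546.1123046875, -19.355125427246094), (161.15988159179688, 55.89602279663086), 89.8829116821289)
plane slopes deg [ 0.23 -0.02] z 192.0
```

View pics/scene9z.png

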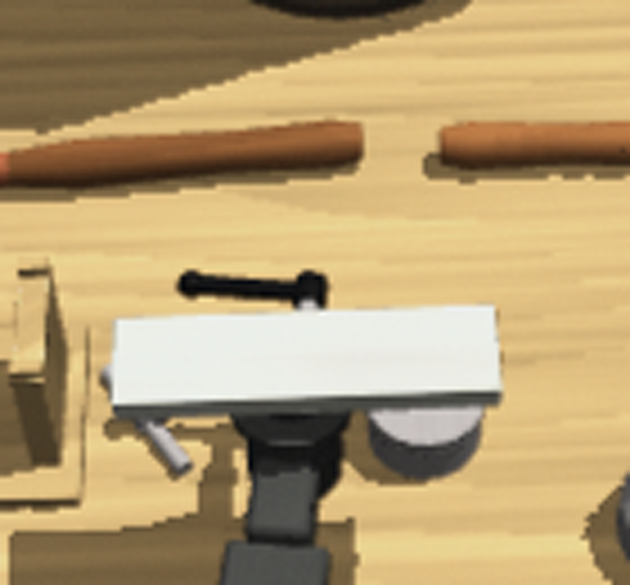

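View pics/top9z.png

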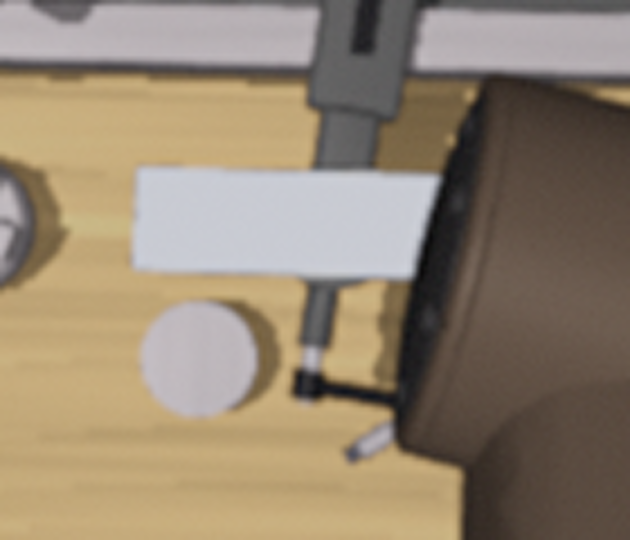

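Run:
```python
from h import *
d=dict(np.load('scene9.npz'))
for e in (0,.09,.2): print(e,proj(d,[[459.5-9.6*np.cos(e),-33-67.3*np.cos(e),128+68*np.sin(e)]]),proj(d,[[459.5,-33,128]]))
P=pts(d);z=P[...,2]; m=(d['color'].max(2)<45)&(P[...,0]<475)&(P[...,0]>435)&(P[...,1]<-25)&(P[...,1]>-115)&(z>90)
q=P[m]; 
for a in range(-110,-25,10):
    k=abs(q[:,1]-a)<5; print(a,k.sum(),np.median(q[k],0).round(1) if k.any() else '', np.percentile(q[k,2],90).round(1) if k.any() else '')
```

```text
0 [[222.00158743 153.13655884]] [[248.58397631 154.94292638]]
0.09 [[221.92249736 151.64949809]] [[248.58397631 154.94292638]]
0.2 [[222.11976102 149.8520896 ]] [[248.58397631 154.94292638]]
-110 1 [ 456.  -105.   132.6] 132.6
-100 17 [453.5 -99.8 134.9] 136.1
-90 11 [452.9 -90.1 131.4] 134.0
-80 12 [453.9 -81.  131.9] 134.1
-70 16 [455.8 -71.  131.4] 133.6
-60 14 [456.8 -62.  131.3] 134.2
-50 12 [458.1 -50.7 132.1] 134.6
-40 18 [460.6 -39.6 133. ] 135.8
-30 22 [460.3 -29.5 136. ] 138.4
```

Checks agree: the lever is level at its stop, the rest is seated and level, and the arm is clear. Handing in.

Run:
```python
from h import *
print(bot.job_done()); st()
```

```text
the job is handed in; nothing more can be done
None
the job is handed in; nothing more can be done
```

The table rest is in the banjo's socket with its collar on the flange, and the clamp lever is down at its stop. I handed the job in at about 22 s. The hand-in gives no verdict, so the results below are my own checks.

**Fitting:** I gripped the rest across its middle. In the scene camera I saw the post sitting about 11 mm off the middle. I lined it up with the hole from two close pictures, and it went in without touching the rim, so I never had to feel for the hole. I lowered it in small steps until the collar touched at the expected height, pressing with about 12 N.

**Lever:** I swung it down with closed fingers until the force rose to about 19 N at the stop, then backed off.

**Last checks:**
- **Rest height and level:** the top is at 190–192 mm, where 191 is expected. It is level within about 0.3°.
- **Rest direction:** it lies within about 0.5° of the bed's direction.
- **Rest position:** its middle is about 10 mm to the side of the socket; the limit is 20 mm.
- **Lever:** the ball is within a pixel of where a level lever should put it, and its bar reads level along its length.
- **Arm:** it is clear of everything and feels no force.
- **Bystanders:** the tin and key looked unmoved in the pictures, but I did not measure them. I did not check the spare chuck or the blank, though the arm was never low near either.

**Disagreements:** the two cameras differed by about 2 mm in position throughout. In the last top view the arm hid one end of the rest, so its position and direction come mainly from the scene camera.

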